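# Pack the sample handover caddy

### The arm

A 6-joint arm with a two-finger parallel gripper is mounted at the origin on a cart in front of the work surface, level with it; the furniture and walls round the work are solid. World frame = base frame: x ahead of the robot, y to its left, z up, the work surface at z = 0. Lengths are in mm, angles in rad, forces in N, time in s.
With the tool pointing down it reaches from about 275 to 750 mm from the base axis. Payload 10.2 kg.
Tool frame: the origin (TCP) lies on the mounting face of the last link; the fingertips stand 173 mm ahead of it and the grasp point (between the pads) lies 155 mm ahead of it (ctrl.grasp_offset is the distance from the TCP to the grasp point, in mm); z points along the fingers, y is the line along which they close (so a half turn about z gives the same grasp; the last joint's range is limited). The gripper opens to 85 mm and grips with 20 to 120 N. Pads are 22 mm wide; open, the fingers measure 114 mm over their backs; the gripper's body (76 mm by 85 mm) begins 54 mm behind the grasp point. The pads swing forward as they close: fully open they stand 13 mm farther back than shut.
Start: joints at [-1.527, 0.313, 1.498, -0, 1.331, -0.223], TCP at [138.401, -506.436, 404.694] pointing down, gripper open.
Joint ranges: [-2.94, 2.94], [-0.97, 2.17], [0.19, 2.56], [-1.23, 4.37], [0.02, 3.11], [-2.88, 2.88]. Speed limits (rad/s): [2.39, 2.39, 3.01, 3.14, 3.14, 3.14].

### API

Orientations are given as a 3x3 rotation matrix whose columns are the frame's x, y, z axes.
In Python, from workcell import ctrl gives the robot as it stands.
- The arm moves only by the shell command python3 -m jog 'ROWS'. ROWS is JSON, a list of rows, each a list of 7 numbers: the turn, a rotation vector about the tool's x, y, z in degrees, then the shift along the tool's x, y, z in mm, then the closure, from 0 (fully open) to 1 (shut). A call has 1 to 5 rows; each row shifts and turns the commanded pose from where the row before left it, along the tool's axes as they then stand; what a row does not reach is not made up. A row lasts 1/10 s, in which the tool goes at most 50 mm and 8.59 degrees, less where a joint would pass 70% of its speed; a pose out of reach is approached as far as the arm can. A call with a gripper value outside its range is refused whole. The fingers move at their own pace and stop on an object; the grip force is fixed at half the most. Time passes only in rows, so rows that do not move let the fingers close. It gives the time, the measured TCP pose, the force, the opening and the grip force at its end, in the units of the state.
- ctrl.state(): the state, without advancing time (a new reading comes with each control period).
- ctrl.read_camera(name): name is "side" or "top" or "wrist"; returns the picture (384x512x3 uint8, blue, green, red); there is no depth.
- ctrl.camera_params(name): a dict with "fx", "fy", "cx", "cy" (pixels), "rvec" (rotation vector, rad) and "tvec" (3), from world to camera coordinates, as OpenCV has them; the wrist camera has in their place "T_tool_cam" (4x4, takes a point from camera to tool coordinates, whose origin is the TCP and whose axes are the flange's). Camera axes: x right, y down, z forward; pixel columns grow to the right and rows downward; lengths in mm; the calibration is good to about 2 mm. A picture is of the moment at which its call begins: read the wrist's pose just before it. camera_params takes no time and is no camera call.
- ctrl.close_job(): hands the job in; it is judged then, once.
Trained networks look in the newest picture that a camera, given by its name, has taken for a name from the list of things; names that differ only in an ending like _2 or _b are one class to them, and where a whole thing is asked for, a point or a joint stands for the part that bears it (a point fixed in the world has none). Each returns a list of dicts, best first, with "conf" (0 to 1); they miss things now and then, are a little off and sometimes report something else, mostly with a low value. They report only what shows in the picture. A call takes as long as a camera call.
- ctrl.cut_out(camera, name): "mask" (384x512 bool, what is visible of it) and "position" ([row, column] in pixels, amid what is visible of it).
The state is a dict: "t": time; "qpos": joint angles; "qd": joint speeds; "joint_torque": joint torques, N m; "eef_pos": TCP position; "tcp_rot": TCP orientation; "ft_force": force on the tool from outside, world axes, zero at the start; "ft_torque": the same for the moment, N m; "opening": finger opening in mm; "grasp_force": force on a finger pad.
Only numpy, scipy, OpenCV 4.12 (cv2) and the standard library are available. Lean on these libraries where they do the work, as an engineer would, in place of code of your own. Each camera call takes 0.05 s, during which the arm holds its last target. There are 200 camera calls.

### The job

Pack the wooden caddy for the sample handover: stand the blue-capped vial in the blue tray, and lay the red round resin mount (face up) in the red tray, the small grey open sample box in the white tray and the memory stick in the yellow tray. Set each one gently and level on the floor of its tray, in the middle to within about 1 cm, and keep the vial upright all the way. Leave the look-alikes, the white-capped vial and the green mount, standing where they are.

Things in the scene. Friction and masses are not known exactly. Their poses are not given: they have to be found in the camera images.
- blue_cap_vial: glass vial with a BLUE screw cap, 42 mm tall, standing upright, body 23 mm in diameter, cap 20 mm in diameter. Origin: centre of its base; z up. To be packed.
- white_cap_vial: look-alike: glass vial with a WHITE screw cap, 48 mm tall, standing upright, body 23 mm in diameter, cap 20 mm in diameter. Origin: centre of its base; z up. Stands on the worktop, 85 mm or more from other loose things (centres); leave alone.
- red_mount: RED resin mount, 32 mm in diameter, 16 mm high, a plain cylinder lying face up. Origin: centre of its underside; z up. Grasp across the rim. To be packed.
- green_mount: look-alike: GREEN resin mount, 32 mm in diameter, 17 mm high, a plain cylinder lying face up. Origin: centre of its underside; z up. Grasp across the rim. Stands on the worktop, 85 mm or more from other loose things (centres); leave alone.
- grey_box: small light GREY open sample box with dark foam in it, 30 mm (x) x 58 mm (y) x 16 mm high. Origin: centre of its underside; y along its length, z up; y within 0.6 rad of the robot's y. Grasp across the 30 mm side. To be packed. (A blue box of the same shape lies about as well; it is not wanted.)
- memory_stick: blue and silver memory stick lying flat, 17 mm (x) x 55 mm (y) x 8 mm thick. Origin: centre of its underside; y along its length, z up; y within 0.6 rad of the robot's y. Grasp across the 17 mm side. To be packed.
- blue_insert: the BLUE square tray: outside 96 x 96 x 10 mm high, inside 90 x 90 mm, floor 3 mm thick (8 mm above the worktop). Fixed in the wooden caddy (206 x 206 mm, walls 14 mm high) with three others, two by two, any order, 98 mm between centres. Origin: centre of its underside, 5 mm above the worktop; x, y along its sides, z up; yaw within 0.35 rad of the robot's axes. Takes the blue-capped vial.
- red_insert: the RED square tray: outside 96 x 96 x 10 mm high, inside 90 x 90 mm, floor 3 mm thick (8 mm above the worktop). Fixed in the wooden caddy (206 x 206 mm, walls 14 mm high) with three others, two by two, any order, 98 mm between centres. Origin: centre of its underside, 5 mm above the worktop; x, y along its sides, z up; yaw within 0.35 rad of the robot's axes. Takes the red mount.
- yellow_insert: the YELLOW square tray: outside 96 x 96 x 10 mm high, inside 90 x 90 mm, floor 3 mm thick (8 mm above the worktop). Fixed in the wooden caddy (206 x 206 mm, walls 14 mm high) with three others, two by two, any order, 98 mm between centres. Origin: centre of its underside, 5 mm above the worktop; x, y along its sides, z up; yaw within 0.35 rad of the robot's axes. Takes the memory stick.
- white_insert: the WHITE square tray: outside 96 x 96 x 10 mm high, inside 90 x 90 mm, floor 3 mm thick (8 mm above the worktop). Fixed in the wooden caddy (206 x 206 mm, walls 14 mm high) with three others, two by two, any order, 98 mm between centres. Origin: centre of its underside, 5 mm above the worktop; x, y along its sides, z up; yaw within 0.35 rad of the robot's axes. Takes the grey box.

How it is judged (in metres and radians):
At the end, for the whole second after the job is handed in: Vial in blue, red mount in red, grey box in white, memory stick in yellow insert: each centred within 15 mm, underside less than 7 mm above the insert's underside, upright within 0.15 rad, at rest, released. Look-alikes upright, within 30 mm of their starts (horizontal distance between blue_cap_vial and blue_insert below 0.015 m and z of blue_cap_vial in the frame of blue_insert below 0.007 m and angle between each of blue_cap_vial, red_mount, grey_box, memory_stick, white_cap_vial, green_mount's own z axis and vertical below 0.15 rad and linear speed of each of blue_cap_vial, red_mount, grey_box, memory_stick below 0.02 m/s and horizontal distance between red_mount and red_insert below 0.015 m and z of red_mount in the frame of red_insert below 0.007 m and horizontal distance between grey_box and white_insert below 0.015 m and z of grey_box in the frame of white_insert below 0.007 m and horizontal distance between memory_stick and yellow_insert below 0.015 m and z of memory_stick in the frame of yellow_insert below 0.007 m and distance of each of white_cap_vial, green_mount from where it was at the start of the episode below 0.03 m); the robot touches nothing.
It fails at once if the blue-capped vial is tipped over by more than 0.6 rad (angle between blue_cap_vial's own z axis and vertical above 0.6 rad).
It fails at once if a look-alike is moved by more than 30 mm (distance of any of white_cap_vial, green_mount from where it was at the start of the episode above 0.03 m).
It fails at once if a thing is dropped or pressed hard into its tray (more than 30 N) (contact force between blue_cap_vial and blue_insert above 30 N or contact force between red_mount and red_insert above 30 N or contact force between grey_box and white_insert above 30 N or contact force between memory_stick and yellow_insert above 30 N).
It also fails if it takes over 112 s, if anything falls off the work surface, if the arm or the gripper's body presses on something with over 40 N, if the wrist force passes 120 N, or if a joint passes its speed limit or range.

## Working session

There is one attempt and no reset: what is moved stays moved. The work goes in short steps, Python scripts to look and compute and a shell command to move; the robot and the scene stay as the last step left them, time stands still between calls to the robot, and variables do not carry over. Pictures are saved under pics/ and viewed, at most 14 in all, crops included, and the job is handed in when it is done.

```bash
mkdir -p pics; ls
cat > h.py <<'E'
import numpy as np, cv2
from workcell import ctrl
def pose(cam):
    p=ctrl.camera_params(cam)
    K=np.array([[p['fx'],0,p['cx']],[0,p['fy'],p['cy']],[0,0,1.]])
    if 'T_tool_cam' in p:
        s=ctrl.state();T=np.eye(4);T[:3,:3]=np.array(s['tcp_rot']).reshape(3,3);T[:3,3]=s['eef_pos']
        W=T@np.array(p['T_tool_cam']).reshape(4,4); return K,W[:3,:3],W[:3,3]
    R=cv2.Rodrigues(np.array(p['rvec'],float))[0]
    return K,R.T,-R.T@np.array(p['tvec'],float).ravel()
def ray(P,px,z):  # px (col,row) array -> world points at height z
    K,R,c=P; px=np.atleast_2d(px).astype(float)
    d=(R@np.linalg.inv(K)@np.c_[px,np.ones(len(px))].T).T
    return c+d*((z-c[2])/d[:,2])[:,None]
def meas(P,m,z):
    cs,_=cv2.findContours(m.astype(np.uint8),cv2.RETR_EXTERNAL,cv2.CHAIN_APPROX_NONE)
    c=max(cs,key=cv2.contourArea)[:,0,:]
    w=ray(P,c,z)[:,:2].astype(np.float32)
    (x,y),(a,b),t=cv2.minAreaRect(w)
    if a>b: t+=90; a,b=b,a      # a short, t: direction of short side
    t=(t+90)%180-90
    return round(x,1),round(y,1),round(a,1),round(b,1),round(t,1)
E
python3 - <<'E'
from h import *
for c in('top','side'):
    im=ctrl.read_camera(c); cv2.imwrite(f'pics/{c}0.png',im)
    print(c,pose(c)[2])
P=pose('top'); ctrl.read_camera('top')
Z=dict(blue_cap_vial=42,white_cap_vial=48,red_mount=16,green_mount=17,grey_box=16,memory_stick=8,blue_insert=15,red_insert=15,yellow_insert=15,white_insert=15)
for n,z in Z.items():
    for d in ctrl.cut_out('top',n)[:3]:
        print(n,round(d['conf'],2),np.round(d['position']),d['mask'].sum(),meas(P,d['mask'],z))
print(ctrl.camera_params('wrist'),ctrl.state())
E
```

```text
pics
top [ 327.90574932   24.20649332 1071.37786593]
side [ 265.49515077 -815.36290094  417.02061338]
blue_cap_vial 0.48 [252. 314.] 80 (439.0, -109.5, 19.5, 20.0, 5.1)
red_mount 0.61 [253. 256.] 141 (430.8, 16.9, 26.8, 28.5, 50.0)
green_mount 0.62 [175. 368.] 169 (637.0, -210.4, 30.9, 34.5, 49.4)
grey_box 0.91 [205. 280.] 352 (552.1, -25.1, 32.4, 59.8, 23.8)
memory_stick 0.61 [223. 373.] 157 (529.7, -248.6, 17.2, 53.3, -3.2)
memory_stick 0.24 [203. 281.] 310 (553.7, -26.6, 30.1, 57.6, 25.1)
blue_insert 0.62 [219. 184.] 1787 (499.5, 190.7, 97.2, 98.5, 89.7)
red_insert 0.78 [212. 144.] 1815 (500.6, 287.3, 99.3, 99.8, -0.1)
yellow_insert 0.71 [260. 179.] 1921 (403.4, 192.5, 97.1, 100.8, 0.2)
yellow_insert 0.68 [222. 376.] 157 (528.2, -247.0, 17.4, 52.5, -3.2)
white_insert 0.69 [257. 138.] 1853 (404.7, 289.1, 97.3, 97.4, -1.2)
{'fx': 282.06632924481, 'fy': 282.06632924481, 'cx': 255.61721676899862, 'cy': 192.9805869886199, 'T_tool_cam': array([[-7.03786219e-04, -9.56752271e-01, -2.90903071e-01,
         7.51310439e+01],
       [ 9.99999339e-01, -4.08984872e-04, -1.07420161e-03,
        
[... 290 characters left out ...]
   1.33103025e+00, -2.23410078e-01]), 'qd': array([-0.00026057,  0.00042653,  0.00083181,  0.00113877,  0.00063625,
       -0.00096415]), 'joint_torque': array([-1.33184280e-04, -4.12067342e+01, -2.59859866e+01, -2.02046240e-04,
        4.91547489e-04,  2.86278248e-05]), 'eef_pos': array([ 138.41204099, -506.4383933 ,  404.69157393]), 'tcp_rot': array([[ 9.64612424e-01,  2.63671900e-01,  1.24309255e-06],
       [ 2.63671900e-01, -9.64612424e-01,  3.80144108e-05],
       [ 1.12224345e-05, -3.63414044e-05, -9.99999999e-01]]), 'ft_force': array([-0.7727676 , -0.27748443,  0.06011077]), 'ft_torque': array([ 0.02019601, -0.04163632, -0.02480171]), 'grasp_force': 0.0, 'opening': 85.38062997371782}
```

View pics/top0.png

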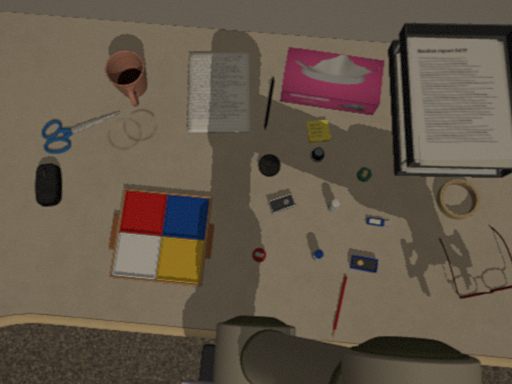

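View pics/side0.png

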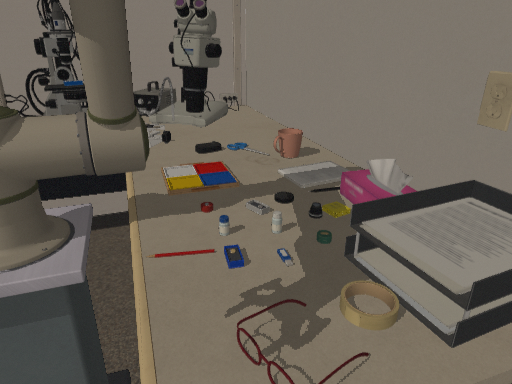

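The top picture shows the caddy (red 143,212; blue 186,216; yellow 181,260; white 136,255), blue-capped vial at (318,254), red mount (259,255), grey box (281,202) and stick (375,221). The white vial is at (335,204), the green mount at (364,174) and the blue box at (364,263). The side view agrees. I'll turn the tool to yaw 0 and go over the objects for a closer look.

```bash
python3 -m jog '[[0,0,8,0,0,0,0],[0,0,7.3,0,0,0,0],[0,0,0,33,-35,0,0],[0,0,0,33,-35,0,0],[0,0,0,33,-35,0,0]]' >/dev/null; python3 -m jog '[[0,0,0,33,-35,0,0],[0,0,0,33,-35,0,0],[0,0,0,33,-35,0,0],[0,0,0,33,-35,0,0],[0,0,0,33,-35,0,0]]'>/dev/null;  python3 -m jog '[[0,0,0,33,-35,0,0],[0,0,0,33,-35,0,0],[0,0,0,33,-35,0,0],[0,0,0,0,0,0,0],[0,0,0,0,0,0,0]]'
cat >> h.py <<'E'
def look(names,cam='wrist',save=None):
    Z=dict(blue_cap_vial=42,white_cap_vial=48,red_mount=16,green_mount=17,grey_box=16,memory_stick=8,blue_insert=15,red_insert=15,yellow_insert=15,white_insert=15)
    P=pose(cam); im=ctrl.read_camera(cam)
    if save: 
        cv2.imwrite(f'pics/{save}.png',im)
    for n in names:
        for d in ctrl.cut_out(cam,n)[:2]:
            print(n,round(d['conf'],2),np.round(d['position']),d['mask'].sum(),meas(P,d['mask'],Z[n]))
    s=ctrl.state(); print(round(s['t'],2),np.round(s['eef_pos'],1),'yaw',np.degrees(np.arctan2(s['tcp_rot'][1][0],s['tcp_rot'][0][0])).round(2),'open',s['opening'],s['grasp_force'])
E
python3 -c "
from h import *
look(['blue_cap_vial','red_mount','grey_box','memory_stick','white_cap_vial','green_mount'],save='w1')"
```

```text
t: 2.15
eef_pos: [501.7, -120.9, 404.4]
tcp_rot: [[1.0, 0.002, -0.001], [0.002, -1.0, 0.0], [-0.001, -0.0, -1.0]]
ft_force: [-0.1, -0.4, 0.2]
opening: 85.3
grasp_force: 0.0
blue_cap_vial 0.93 [209. 250.] 364 (453.0, -112.1, 21.3, 32.0, -89.8)
blue_cap_vial 0.43 [260.   0.] 60 (388.7, 214.9, 5.2, 27.5, 75.2)
red_mount 0.95 [215. 159.] 462 (436.3, 14.5, 29.4, 36.0, 43.6)
grey_box 0.91 [120. 182.] 1245 (556.9, -25.4, 30.5, 61.8, 24.2)
memory_stick 0.68 [143. 355.] 518 (534.4, -248.6, 16.3, 55.9, -2.5)
memory_stick 0.17 [120. 183.] 1172 (556.4, -24.1, 30.2, 62.2, 23.9)
white_cap_vial 0.57 [122. 274.] 326 (561.0, -140.9, 20.7, 21.4, 0.1)
white_cap_vial 0.23 [208. 253.] 384 (455.2, -112.8, 19.8, 34.1, -89.9)
green_mount 0.6 [ 47. 335.] 788 (641.7, -209.9, 31.9, 35.1, 43.8)
2.5 [ 501.1 -122.2  404.8] yaw -0.09 open 85.11139291559385 0.0
```

View pics/w1.png

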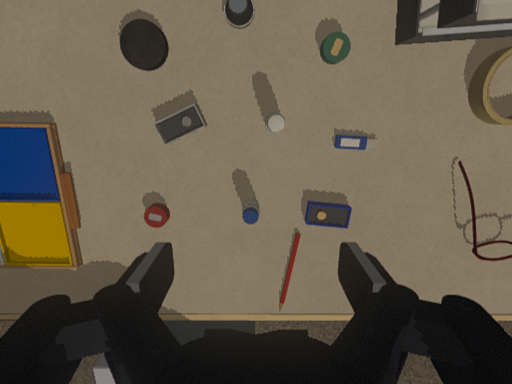

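The wrist view confirms it all: blue cap at (250,215), red mount (156,215), grey box (181,123), stick (350,142), blue box (328,214, not wanted). The red pencil lies at (290,270). Next I turn to yaw 90° (tool x = +y, tool y = +x) and come down over the vial.

```bash
python3 -m jog '[[0,0,-8.2,0,0,10,0],[0,0,-8.2,0,0,10,0],[0,0,-8.2,0,0,10,0],[0,0,-8.2,0,0,10,0],[0,0,-8.2,0,0,10,0]]'>/dev/null;python3 -m jog '[[0,0,-8.2,0,0,10,0],[0,0,-8.2,0,0,10,0],[0,0,-8.2,0,0,10,0],[0,0,-8.2,0,0,10,0],[0,0,-8.2,0,0,10,0]]'>/dev/null; python3 -m jog '[[0,0,-8,0,0,10,0],[0,0,0,5,-28,0,0],[0,0,0,5,-28,0,0],[0,0,0,0,0,0,0],[0,0,0,0,0,0,0]]'
python3 -c "
from h import *
look(['blue_cap_vial'],save='w2')"
```

```text
t: 4.0
eef_pos: [445.5, -111.9, 295.2]
tcp_rot: [[0.001, 1.0, 0.001], [1.0, -0.001, -0.001], [-0.001, 0.001, -1.0]]
ft_force: [0.7, -0.4, 0.8]
opening: 85.1
grasp_force: 0.0
blue_cap_vial 0.71 [192. 257.] 714 (443.8, -106.4, 20.7, 29.4, -0.1)
4.1 [ 446.  -111.9  295. ] yaw 89.96 open 85.15207714055754 0.0
```

View pics/w2.png

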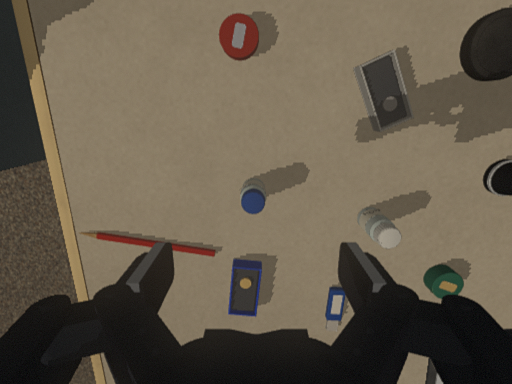

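Cap top is at (253,203), so the vial stands at about (444,-111), 2 mm from the tool axis. I go down and grasp.

```bash
python3 -m jog '[[0,0,0,1,-2,40,0],[0,0,0,0,0,40,0],[0,0,0,0,0,40,0],[0,0,0,0,0,0,0],[0,0,0,0,0,0,0]]';python3 -m jog '[[0,0,0,0,0,0,1],[0,0,0,0,0,0,1],[0,0,0,0,0,0,1],[0,0,0,0,0,0,1],[0,0,0,0,0,0,1]]';python3 -m jog '[[0,0,0,0,0,0,1],[0,0,0,0,0,0,1],[0,0,0,0,0,0,1]]'
```

```text
t: 4.6
eef_pos: [444.2, -110.8, 175.3]
tcp_rot: [[0.0, 1.0, -0.0], [1.0, -0.0, 0.0], [0.0, -0.0, -1.0]]
ft_force: [0.6, 0.5, 0.9]
opening: 85.4
grasp_force: 0.0
t: 5.1
eef_pos: [443.6, -110.6, 175.4]
tcp_rot: [[0.0, 1.0, 0.001], [1.0, -0.0, -0.0], [-0.0, 0.001, -1.0]]
ft_force: [-2.1, 0.5, 7.7]
opening: 21.9
grasp_force: 58.3
t: 5.4
eef_pos: [443.7, -110.6, 175.4]
tcp_rot: [[0.0, 1.0, 0.001], [1.0, -0.0, -0.0], [-0.0, 0.001, -1.0]]
ft_force: [-2.3, 0.9, 7.6]
opening: 21.3
grasp_force: 58.4
```

```bash
python3 -m jog '[[0,0,0,0,0,-30,1],[0,0,0,0,0,-40,1],[0,0,0,0,0,-40,1],[0,0,0,0,0,-40,1],[0,0,0,20,0,0,1]]';python3 -m jog '[[0,0,0,40,2,0,1],[0,0,0,40,2,0,1],[0,0,0,40,2,0,1],[0,0,0,40,2,0,1],[0,0,0,40,0,0,1]]' >/dev/null; python3 -m jog '[[0,0,0,40,0,0,1],[0,0,0,30,0,0,1],[0,0,0,20,0,0,1],[0,0,0,0,0,0,1],[0,0,0,0,0,0,1]]'
python3 -c "
from h import *
look(['blue_insert','red_insert','yellow_insert','white_insert'],save='w3')"
```

```text
t: 5.9
eef_pos: [444.2, -91.6, 329.6]
tcp_rot: [[0.002, 1.0, 0.009], [1.0, -0.002, -0.005], [-0.005, 0.009, -1.0]]
ft_force: [-0.1, 0.7, -1.9]
opening: 21.9
grasp_force: 58.7
t: 6.9
eef_pos: [451.5, 199.3, 324.7]
tcp_rot: [[-0.0, 1.0, -0.0], [1.0, 0.0, -0.0], [-0.0, -0.0, -1.0]]
ft_force: [1.4, 0.3, 0.3]
opening: 21.6
grasp_force: 58.7
blue_insert 0.61 [186. 304.] 8364 (503.2, 193.2, 96.3, 96.7, 89.2)
red_insert 0.81 [ 83. 312.] 11375 (504.5, 289.9, 96.9, 97.2, 88.9)
yellow_insert 0.67 [187. 214.] 8348 (406.1, 194.2, 96.0, 98.5, -0.8)
white_insert 0.79 [ 84. 206.] 11407 (407.2, 291.1, 96.6, 98.1, 90.0)
white_insert 0.59 [272. 253.] 3329 (451.4, 92.4, 53.6, 106.4, -0.0)
7.15 [451.7 198.7 324.8] yaw 89.92 open 21.74139427717068 58.74780535697937
```

View pics/w3.png

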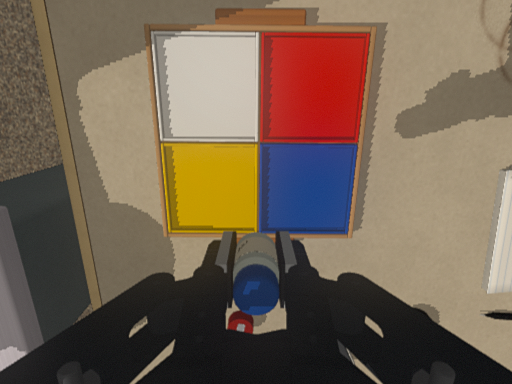

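Caddy in clear view: the tray centres agree with the top camera within 4 mm and are 97 mm apart; vial held upright. Lower it into the blue tray (503,193).

```bash
python3 -m jog '[[0,0,0,-3,25,0,1],[0,0,0,-3,26,30,1],[0,0,0,0,0,40,1],[0,0,0,0,0,40,1],[0,0,0,0,0,20,1]]'>/dev/null; python3 -m jog '[[0,0,0,0,0,6,1],[0,0,0,0,0,1,1],[0,0,0,0,0,1,1],[0,0,0,0,0,0,1],[0,0,0,0,0,0,1]]';python3 -m jog '[[0,0,0,0,0,1,1],[0,0,0,0,0,1,1],[0,0,0,0,0,0,1],[0,0,0,0,0,0,1]]'
```

```text
t: 8.15
eef_pos: [502.8, 193.5, 187.6]
tcp_rot: [[0.0, 1.0, 0.002], [1.0, -0.0, 0.0], [0.0, 0.002, -1.0]]
ft_force: [-0.2, 0.4, -0.2]
opening: 21.2
grasp_force: 58.9
t: 8.55
eef_pos: [502.5, 193.5, 184.7]
tcp_rot: [[0.0, 1.0, -0.0], [1.0, -0.0, -0.0], [-0.0, -0.0, -1.0]]
ft_force: [0.1, 0.2, -0.4]
opening: 21.3
grasp_force: 58.9
```

```bash
python3 -m jog '[[0,0,0,0,0,0.7,1],[0,0,0,0,0,0.7,1],[0,0,0,0,0,0,1],[0,0,0,0,0,0,1]]'; python3 -m jog '[[0,0,0,0,0,0.5,1],[0,0,0,0,0,0,1],[0,0,0,0,0,0,1]]'
```

```text
t: 8.95
eef_pos: [502.6, 193.5, 183.5]
tcp_rot: [[0.0, 1.0, 0.0], [1.0, -0.0, -0.0], [-0.0, 0.0, -1.0]]
ft_force: [-2.6, -0.2, 4.5]
opening: 21.9
grasp_force: 59.0
t: 9.25
eef_pos: [502.6, 193.5, 183.4]
tcp_rot: [[0.0, 1.0, 0.0], [1.0, -0.0, -0.0], [-0.0, 0.0, -1.0]]
ft_force: [-3.2, -0.8, 9.7]
opening: 21.6
grasp_force: 59.4
```

```bash
python3 -m jog '[[0,0,0,0,0,0,0.68],[0,0,0,0,0,0,0.6],[0,0,0,0,0,0,0.5],[0,0,0,0,0,0,0.5],[0,0,0,0,0,-10,0.5]]'; python3 -m jog '[[0,0,0,0,0,-25,0.5],[0,0,0,0,0,-35,0.5],[0,0,0,0,0,-40,0.5],[0,0,0,-30,-10,0,0],[0,0,0,-40,-15,0,0]]'; python3 -m jog '[[0,0,0,-40,-15,0,0],[0,0,0,-38,-15,0,0],[0,0,0,-30,-15,0,0],[0,0,0,0,0,0,0],[0,0,0,0,0,0,0]]'
python3 -c "
from h import *
look(['red_mount','blue_cap_vial'],save='w4')"
```

```text
t: 9.75
eef_pos: [502.2, 193.4, 192.1]
tcp_rot: [[0.0, 1.0, -0.003], [1.0, -0.0, -0.0], [-0.0, -0.003, -1.0]]
ft_force: [-0.1, 0.7, -0.9]
opening: 42.7
grasp_force: 0.0
t: 10.25
eef_pos: [477.4, 123.5, 294.5]
tcp_rot: [[-0.002, 1.0, 0.004], [1.0, 0.002, 0.0], [0.0, 0.004, -1.0]]
ft_force: [0.8, 0.2, -0.7]
opening: 70.1
grasp_force: 0.0
t: 10.75
eef_pos: [432.6, 15.2, 293.5]
tcp_rot: [[0.002, 1.0, 0.001], [1.0, -0.002, -0.0], [-0.0, 0.001, -1.0]]
ft_force: [1.0, -0.1, -0.1]
opening: 85.1
grasp_force: 0.0
blue_cap_vial 0.44 [ 20. 343.] 4806 (495.3, 147.9, 23.7, 87.1, 89.9)
10.9 [432.8  16.2 293. ] yaw 90.06 open 85.60609379466388 0.0
```

View pics/w4.png

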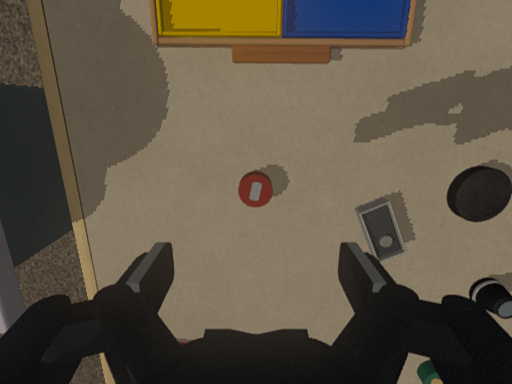

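Red mount at (255,190), about (432.5,18). Grasp it.

```bash
python3 -m jog '[[0,0,0,2,0,40,0],[0,0,0,0,0,40,0],[0,0,0,0,0,37,0],[0,0,0,0,0,0,0],[0,0,0,0,0,0,0.5]]';python3 -m jog '[[0,0,0,0,0,0,1],[0,0,0,0,0,0,1],[0,0,0,0,0,0,1],[0,0,0,0,0,0,1],[0,0,0,0,0,0,1]]';python3 -m jog '[[0,0,0,0,0,-20,1],[0,0,0,0,0,-40,1],[0,0,0,20,14,-40,1],[0,0,0,40,14,0,1],[0,0,0,40,14,0,1]]'; python3 -m jog '[[0,0,0,40,14,0,1],[0,0,0,40,14,0,1],[0,0,0,40,0,0,1],[0,0,0,30,0,0,1],[0,0,0,0,0,0,1]]'
python3 -c "
from h import *
look(['red_mount'],save='w5')"
```

```text
t: 11.4
eef_pos: [433.0, 18.0, 176.4]
tcp_rot: [[-0.001, 1.0, -0.0], [1.0, 0.001, 0.0], [0.0, -0.0, -1.0]]
ft_force: [0.2, 0.1, -0.2]
opening: 73.2
grasp_force: 0.0
t: 11.9
eef_pos: [432.9, 17.5, 177.3]
tcp_rot: [[0.0, 1.0, 0.002], [1.0, -0.0, -0.0], [-0.0, 0.002, -1.0]]
ft_force: [-3.0, 1.4, 14.3]
opening: 29.0
grasp_force: 58.2
t: 12.4
eef_pos: [475.0, 118.5, 277.9]
tcp_rot: [[0.002, 1.0, 0.004], [1.0, -0.002, 0.0], [0.0, 0.004, -1.0]]
ft_force: [0.9, 0.1, -0.7]
opening: 29.1
grasp_force: 59.4
t: 12.9
eef_pos: [501.9, 270.4, 276.3]
tcp_rot: [[-0.003, 1.0, 0.001], [1.0, 0.003, 0.001], [0.001, 0.001, -1.0]]
ft_force: [0.3, -1.0, -0.5]
opening: 28.9
grasp_force: 59.4
red_mount 0.69 [252. 256.] 2977 (502.9, 219.9, 50.6, 64.8, 0.1)
13.0 [502.3 267.7 276.1] yaw 90.05 open 28.59982281884363 59.368486404418945
```

View pics/w5.png

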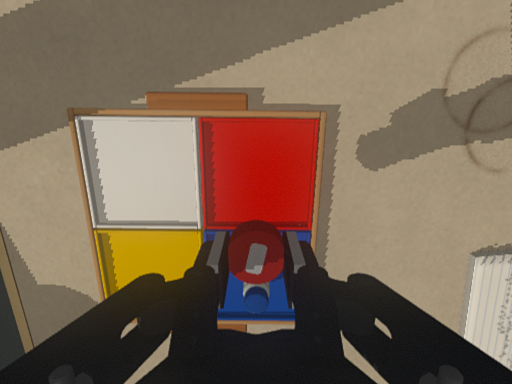

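Mount held level (at 257,250), the vial is standing in the blue tray behind it. Lower into red (504,290).

```bash
python3 -m jog '[[0,0,0,20,2,0,1],[0,0,0,2,0,30,1],[0,0,0,0,0,30,1],[0,0,0,0,0,20,1],[0,0,0,0,0,6,1]]'>/dev/null; python3 -m jog '[[0,0,0,0,0,2,1],[0,0,0,0,0,1,1],[0,0,0,0,0,0,1],[0,0,0,0,0,0,1]]';python3 -m jog '[[0,0,0,0,0,0.7,1],[0,0,0,0,0,0.7,1],[0,0,0,0,0,0,1],[0,0,0,0,0,0,1]]'
```

```text
t: 13.9
eef_pos: [504.8, 289.5, 187.7]
tcp_rot: [[0.0, 1.0, 0.001], [1.0, -0.0, 0.0], [0.0, 0.001, -1.0]]
ft_force: [-1.1, -0.4, 0.4]
opening: 29.0
grasp_force: 59.4
t: 14.3
eef_pos: [504.6, 289.5, 185.5]
tcp_rot: [[0.0, 1.0, 0.0], [1.0, -0.0, 0.0], [0.0, 0.0, -1.0]]
ft_force: [0.4, -0.3, 0.4]
opening: 29.0
grasp_force: 59.6
```

```bash
python3 -m jog '[[0,0,0,0,0,0.7,1],[0,0,0,0,0,0,1],[0,0,0,0,0,0,1]]';python3 -m jog '[[0,0,0,0,0,0.6,1],[0,0,0,0,0,0,1],[0,0,0,0,0,0,1]]'
```

```text
t: 14.6
eef_pos: [504.6, 289.5, 185.4]
tcp_rot: [[0.0, 1.0, 0.0], [1.0, -0.0, 0.0], [0.0, 0.0, -1.0]]
ft_force: [-3.0, -1.0, 6.4]
opening: 28.9
grasp_force: 60.4
t: 14.9
eef_pos: [504.6, 289.6, 185.4]
tcp_rot: [[0.0, 1.0, 0.001], [1.0, -0.0, 0.0], [0.0, 0.001, -1.0]]
ft_force: [-5.2, -1.7, 12.6]
opening: 29.1
grasp_force: 60.9
```

```bash
python3 -m jog '[[0,0,0,0,0,-0.8,0.6],[0,0,0,0,0,0,0.5],[0,0,0,0,0,0,0.45],[0,0,0,0,0,0,0.45],[0,0,0,0,0,-10,0.45]]'; python3 -m jog '[[0,0,0,0,0,-30,0.45],[0,0,0,0,0,-35,0.45],[0,0,0,-20,5,-35,0.45],[0,0,0,-42,9,0,0],[0,0,0,-42,9,0,0]]'>/dev/null; python3 -m jog '[[0,0,0,-42,9,0,0],[0,0,0,-42,9,0,0],[0,0,0,-42,9,0,0],[0,0,0,-42,0,0,0],[0,0,0,-42,0,0,0]]'>/dev/null;  python3 -m jog '[[0,0,-8,0,0,0,0],[0,0,-8,0,0,0,0],[0,0,-8,0,0,0,0],[0,0,0,0,0,0,0],[0,0,0,0,0,0,0]]'
python3 -c "
from h import *
look(['grey_box'],save='w6')"
```

```text
t: 15.4
eef_pos: [504.3, 289.3, 194.0]
tcp_rot: [[0.0, 1.0, -0.003], [1.0, -0.0, -0.001], [-0.001, -0.003, -1.0]]
ft_force: [-0.0, 0.7, -0.2]
opening: 46.7
grasp_force: 0.0
t: 16.9
eef_pos: [554.5, -24.5, 295.3]
tcp_rot: [[-0.403, 0.915, 0.0], [0.915, 0.403, -0.0], [-0.0, 0.0, -1.0]]
ft_force: [-0.2, -0.5, 0.5]
opening: 85.4
grasp_force: 0.0
grey_box 0.85 [188. 257.] 2065 (554.9, -22.8, 30.3, 60.5, 24.6)
17.0 [554.5 -24.4 295.2] yaw 113.84 open 85.2548531107979 0.0
```

View pics/w6.png

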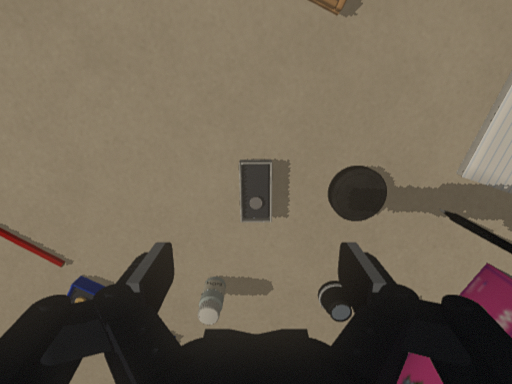

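Box is aligned at (256,190), a black disc sits at (357,193), so I use a partial opening and descend.

```bash
python3 -m jog '[[0,0,0,1,0,20,0.3],[0,0,0,0,0,30,0.3],[0,0,0,0,0,40,0.3],[0,0,0,0,0,28,0.3],[0,0,0,0,0,0,0.3]]';python3 -m jog '[[0,0,0,0,0,0,1],[0,0,0,0,0,0,1],[0,0,0,0,0,0,1],[0,0,0,0,0,0,1],[0,0,0,0,0,0,1]]';python3 -m jog '[[0,0,0,0,0,-20,1],[0,0,0,0,0,-40,1],[0,0,0,0,0,-40,1],[0,0,8,0,0,0,1],[0,0,8,0,0,0,1]]'; python3 -m jog '[[0,0,8,0,0,0,1],[0,0,0,40,-19,0,1],[0,0,0,40,-19,0,1],[0,0,0,40,-19,0,1],[0,0,0,40,-19,0,1]]';python3 -m jog '[[0,0,0,40,-19,0,1],[0,0,0,40,-19,0,1],[0,0,0,40,-19,0,1],[0,0,0,20,-15,0,1],[0,0,0,0,0,0,1]]'
python3 -c "
from h import *
look(['grey_box'],save='w7')"
```

```text
t: 17.5
eef_pos: [553.1, -23.3, 173.8]
tcp_rot: [[-0.405, 0.914, -0.007], [0.914, 0.405, 0.002], [0.004, -0.005, -1.0]]
ft_force: [-0.6, 0.4, 0.7]
opening: 60.0
grasp_force: 0.0
t: 18.0
eef_pos: [554.7, -23.7, 179.0]
tcp_rot: [[-0.406, 0.914, 0.004], [0.914, 0.406, -0.001], [-0.002, 0.003, -1.0]]
ft_force: [-1.0, 0.1, 7.2]
opening: 28.6
grasp_force: 60.4
t: 18.5
eef_pos: [554.2, -23.6, 279.4]
tcp_rot: [[-0.133, 0.991, 0.004], [0.991, 0.133, -0.001], [-0.002, 0.004, -1.0]]
ft_force: [-0.1, 0.6, 0.3]
opening: 28.5
grasp_force: 59.4
t: 19.0
eef_pos: [477.2, 137.7, 278.0]
tcp_rot: [[0.001, 1.0, 0.002], [1.0, -0.001, 0.0], [0.0, 0.002, -1.0]]
ft_force: [0.6, -0.5, -1.2]
opening: 28.5
grasp_force: 59.5
t: 19.5
eef_pos: [404.4, 278.4, 277.9]
tcp_rot: [[-0.003, 1.0, 0.001], [1.0, 0.003, 0.001], [0.001, 0.001, -1.0]]
ft_force: [-0.7, -0.9, -1.6]
opening: 28.5
grasp_force: 59.5
grey_box 0.95 [247. 257.] 5978 (405.6, 226.3, 52.0, 109.2, -0.4)
19.6 [406.1 276.5 277.7] yaw 90.04 open 28.70251530097743 59.490153193473816
```

View pics/w7.png

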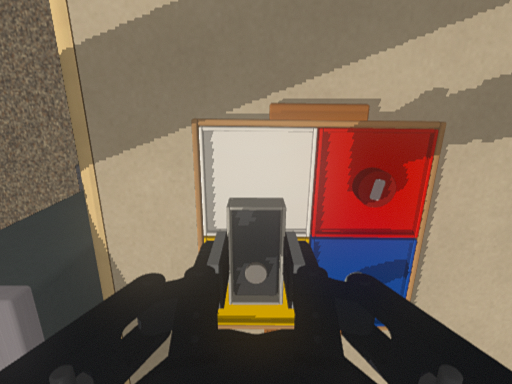

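Grey box held level at (257,250), red mount centred in the red tray (376,187). Lower into white (407,291).

```bash
python3 -m jog '[[0,0,0,14,1,10,1],[0,0,0,0,0,30,1],[0,0,0,0,0,30,1],[0,0,0,0,0,14,1],[0,0,0,0,0,3,1]]'>/dev/null; python3 -m jog '[[0,0,0,0,0,1,1],[0,0,0,0,0,1,1],[0,0,0,0,0,0,1],[0,0,0,0,0,0,1]]';python3 -m jog '[[0,0,0,0,0,0.7,1],[0,0,0,0,0,0.7,1],[0,0,0,0,0,0,1],[0,0,0,0,0,0,1]]'
```

```text
t: 20.5
eef_pos: [407.4, 290.4, 188.5]
tcp_rot: [[0.0, 1.0, 0.001], [1.0, -0.0, 0.0], [0.0, 0.001, -1.0]]
ft_force: [0.4, -0.1, 0.1]
opening: 28.2
grasp_force: 59.5
t: 20.9
eef_pos: [407.2, 290.5, 187.0]
tcp_rot: [[0.0, 1.0, 0.001], [1.0, -0.0, 0.0], [0.0, 0.001, -1.0]]
ft_force: [-1.8, -0.8, 5.2]
opening: 28.3
grasp_force: 60.2
```

```bash
python3 -m jog '[[0,0,0,0,0,0,0.6],[0,0,0,0,0,0,0.5],[0,0,0,0,0,0,0.45],[0,0,0,0,0,0,0.45],[0,0,0,0,0,-10,0.45]]'; python3 -m jog '[[0,0,0,0,0,-30,0.45],[0,0,0,0,0,-35,0.45],[0,0,0,0,0,-35,0.45],[0,0,0,-41,10,0,0.4],[0,0,0,-42,10,0,0.4]]'>/dev/null; python3 -m jog '[[0,0,0,-42,10,0,0.4],[0,0,0,-42,10,0,0.4],[0,0,0,-42,10,0,0.4],[0,0,0,-42,10,0,0.4],[0,0,0,-42,10,0,0.4]]'>/dev/null;  python3 -m jog '[[0,0,0,-42,10,0,0.4],[0,0,0,-42,10,0,0.4],[0,0,0,-41,10,0,0.4],[0,0,0,-41,9,0,0.4],[0,0,0,-40,8,0,0.4]]' >/dev/null;  python3 -m jog '[[0,0,0,-40,8,0,0.4],[0,0,2.5,0,0,0,0.4],[0,0,0,0,0,0,0.4],[0,0,0,0,0,0,0.4]]'
python3 -c "
from h import *
look(['memory_stick'],save='w8')"
```

```text
t: 21.4
eef_pos: [406.9, 290.3, 195.9]
tcp_rot: [[0.0, 1.0, -0.002], [1.0, -0.0, -0.001], [-0.001, -0.002, -1.0]]
ft_force: [-0.3, -0.2, 0.6]
opening: 47.0
grasp_force: 0.0
t: 23.3
eef_pos: [532.0, -248.1, 296.9]
tcp_rot: [[0.042, 0.999, 0.0], [0.999, -0.042, 0.0], [0.0, 0.0, -1.0]]
ft_force: [1.0, 0.6, 0.9]
opening: 51.4
grasp_force: 0.0
memory_stick 0.91 [188. 257.] 849 (533.2, -248.7, 15.9, 54.7, -2.9)
23.4 [ 532.1 -247.8  296.9] yaw 87.58 open 51.3969139441263 0.0
```

View pics/w8.png

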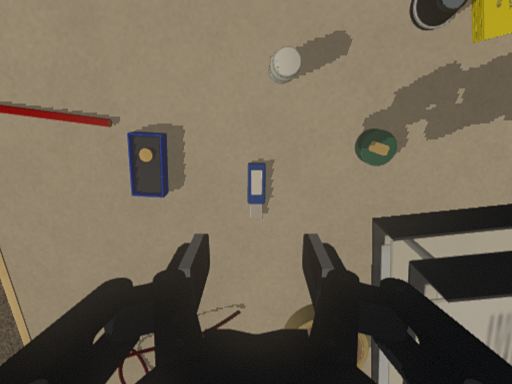

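Stick at (257,189), aligned with the fingers; the white vial (285,64) and green mount (376,147) are well clear. Grasp.

```bash
python3 -m jog '[[0,0,0,0,1,30,0.4],[0,0,0,0,0,40,0.4],[0,0,0,0,0,35,0.4],[0,0,0,0,0,16,0.4],[0,0,0,0,0,0,0.4]]';python3 -m jog '[[0,0,0,0,0,0,0.7],[0,0,0,0,0,0,1],[0,0,0,0,0,0,1],[0,0,0,0,0,0,1],[0,0,0,0,0,0,1]]';python3 -m jog '[[0,0,0,0,0,0,1],[0,0,0,0,0,-15,1],[0,0,0,0,0,-40,1],[0,0,0,0,0,-45,1],[0,0,-2.5,0,0,0,1]]'
```

```text
t: 23.9
eef_pos: [532.6, -247.7, 173.5]
tcp_rot: [[0.042, 0.999, -0.004], [0.999, -0.042, 0.003], [0.002, -0.004, -1.0]]
ft_force: [0.1, -0.3, -0.8]
opening: 51.3
grasp_force: 0.0
t: 24.4
eef_pos: [533.4, -248.8, 177.3]
tcp_rot: [[0.044, 0.999, 0.002], [0.999, -0.044, -0.001], [-0.001, 0.002, -1.0]]
ft_force: [-0.4, 1.2, 6.7]
opening: 14.3
grasp_force: 58.7
t: 24.9
eef_pos: [533.9, -249.1, 283.1]
tcp_rot: [[-0.001, 1.0, 0.01], [1.0, 0.001, -0.007], [-0.007, 0.01, -1.0]]
ft_force: [0.9, -0.2, -0.4]
opening: 15.1
grasp_force: 58.8
```

```bash
python3 -m jog '[[0,0,0,40,-12,0,1],[0,0,0,40,-12,0,1],[0,0,0,40,-12,0,1],[0,0,0,40,-12,0,1],[0,0,0,40,-12,0,1]]'>/dev/null; python3 -m jog '[[0,0,0,40,-12,0,1],[0,0,0,40,-12,0,1],[0,0,0,40,-12,0,1],[0,0,0,40,-12,0,1],[0,0,0,40,-12,0,1]]'>/dev/null;  python3 -m jog '[[0,0,0,30,-7,0,1],[0,0,0,0,0,0,1],[0,0,0,0,0,0,1]]'
python3 -c "
from h import *
look(['memory_stick'],save='w9')"
```

```text
t: 26.2
eef_pos: [406.1, 181.6, 276.4]
tcp_rot: [[-0.001, 1.0, 0.002], [1.0, 0.001, 0.0], [0.0, 0.002, -1.0]]
ft_force: [0.3, -0.0, -0.3]
opening: 14.4
grasp_force: 58.8
memory_stick 0.93 [244. 256.] 2421 (406.6, 129.4, 29.2, 93.6, -0.0)
26.3 [406.4 180.7 276. ] yaw 89.94 open 14.395015244179517 58.781408071517944
```

View pics/w9.png

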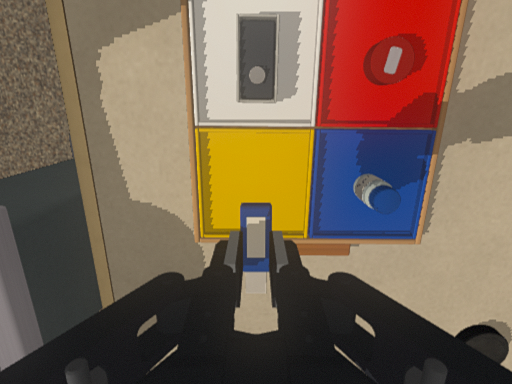

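Stick held level at (256,240); box, mount and vial are centred in their trays. Lower into yellow.

```bash
python3 -m jog '[[0,0,0,13,0,10,1],[0,0,0,0,0,30,1],[0,0,0,0,0,30,1],[0,0,0,0,0,14,1],[0,0,0,0,0,3,1]]'>/dev/null; python3 -m jog '[[0,0,0,0,0,1,1],[0,0,0,0,0,1,1],[0,0,0,0,0,0,1],[0,0,0,0,0,0,1]]';python3 -m jog '[[0,0,0,0,0,0.7,1],[0,0,0,0,0,0.7,1],[0,0,0,0,0,0,1],[0,0,0,0,0,0,1]]'
```

```text
t: 27.2
eef_pos: [406.3, 194.4, 187.0]
tcp_rot: [[0.0, 1.0, 0.001], [1.0, -0.0, 0.0], [0.0, 0.001, -1.0]]
ft_force: [-0.7, 1.5, 0.1]
opening: 14.4
grasp_force: 58.8
t: 27.6
eef_pos: [406.2, 194.4, 185.3]
tcp_rot: [[0.0, 1.0, 0.0], [1.0, -0.0, 0.0], [0.0, 0.0, -1.0]]
ft_force: [-0.5, 0.9, 3.3]
opening: 14.1
grasp_force: 59.2
```

Contact at the expected height. Release, rise and back off for a check.

```bash
python3 -m jog '[[0,0,0,0,0,0,0.75],[0,0,0,0,0,0,0.65],[0,0,0,0,0,0,0.6],[0,0,0,0,0,0,0.6],[0,0,0,0,0,-10,0.6]]'; python3 -m jog '[[0,0,0,0,0,-30,0.6],[0,0,0,0,0,-35,0.6],[0,0,0,0,0,-40,0.6],[0,0,0,-20,20,-40,0.6],[0,0,0,0,25,0,0.6]]'>/dev/null; python3 -m jog '[[0,0,0,0,0,0,0.6],[0,0,0,0,0,0,0.6],[0,0,0,0,0,0,0.6]]'
python3 -c "
from h import *
look(['blue_cap_vial','red_mount','grey_box','memory_stick','blue_insert','red_insert','yellow_insert','white_insert'],save='w10')"
```

```text
t: 28.1
eef_pos: [405.8, 194.3, 194.6]
tcp_rot: [[0.0, 1.0, -0.002], [1.0, -0.0, -0.0], [-0.0, -0.002, -1.0]]
ft_force: [-0.6, -0.5, -0.6]
opening: 33.8
grasp_force: 0.0
t: 28.9
eef_pos: [450.4, 174.5, 339.8]
tcp_rot: [[-0.0, 1.0, -0.001], [1.0, 0.0, -0.0], [-0.0, -0.001, -1.0]]
ft_force: [-0.1, 0.9, 0.7]
opening: 34.0
grasp_force: 0.0
blue_cap_vial 0.73 [165. 309.] 590 (500.9, 193.7, 21.4, 30.4, 45.5)
red_mount 0.73 [ 59. 315.] 1046 (505.9, 290.3, 30.5, 34.7, -45.3)
grey_box 0.61 [ 58. 210.] 2266 (407.3, 290.8, 31.6, 59.3, -0.4)
grey_box 0.44 [166. 310.] 577 (506.6, 188.5, 23.5, 32.6, 46.4)
memory_stick 0.6 [159. 216.] 733 (406.2, 193.6, 18.1, 54.9, -3.0)
blue_insert 0.86 [154. 303.] 7472 (503.4, 192.7, 95.0, 96.0, 90.0)
red_insert 0.58 [ 46. 303.] 9927 (504.7, 290.2, 95.5, 96.9, 89.4)
yellow_insert 0.69 [162. 208.] 7429 (405.2, 193.7, 96.0, 96.9, 0.1)
yellow_insert 0.28 [ 46. 302.] 9906 (504.4, 290.3, 96.2, 96.8, -0.5)
white_insert 0.56 [ 60. 190.] 8610 (406.7, 290.9, 95.5, 95.8, -0.5)
29.35 [451.1 174.4 340.1] yaw 89.99 open 34.00259456960392 0.0
```

View pics/w10.png

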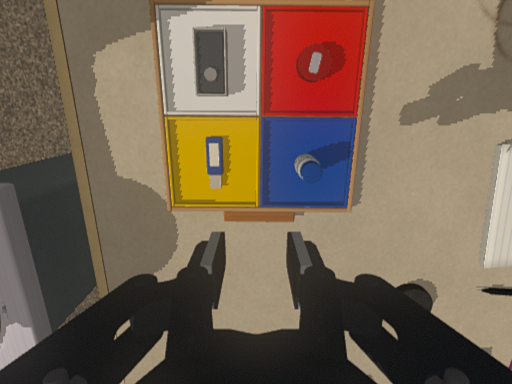

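All four sit flat and centred within a few millimetres: box (210,60), mount (315,62), stick (215,160), vial upright (307,167). The gripper is clear of everything.

```bash
python3 -c "
from workcell import ctrl
print(ctrl.close_job())"
```

```text
the job is handed in; nothing more can be done
None
```

I packed all four items and handed the job in: each sits flat and within a few millimetres of its tray's centre in the last wrist picture, with the vial upright, and I left the white-capped vial and green mount where they stood; no verdict came back.

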